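# Press a connector home with the pedal press

### The job

Get the black board carrier out from under the microscope keep it level, and feed it into the green pedal press, white connector end first, until it lies fully home against the red stop. Then push the yellow pedal all the way down to its stop so that the press drives the raised connector home, and let the pedal come back up. Leave the carrier in the press, and do not disturb the other things lying on the bench.

Things in the scene. Friction and masses are not known exactly. Their poses are not given: they have to be found in the camera images.
- carrier: Loose black frame 170 x 60 x 12 mm (about 0.2 kg) with a green board, red clamps at its connector end (+x), blue clamps at its tail (-x). Origin: centre of its underside; x along its length, z up. Grip it across its 60 mm width. It starts on the microscope base, tail under the ring light, its connector end sticking out towards the robot.
- connector (a joint): How far the white connector on the carrier has been pushed down, m: about 0 standing proud at the start, 0.006 when the press has driven it home (its own limit is 0.0065). It needs about 9 N and stays where it is pushed.
- connector_top (a point): Centre of the top of the white connector (20 x 34 mm in plan), on the carrier's centreline 45 mm from its middle towards +x; 32 mm above the carrier's underside when proud.
- scope: Fixed digital microscope on a pillar stand. Origin: centre of the underside of its white base, 200 (x) x 180 (y) x 14 mm; x points to its back, where the pillar stands (x = 78 mm, 324 mm high).
- ring_light (a point): Centre of the underside of the microscope's black ring light (48 mm radius), 100 mm above the bench over the base's middle; the tube and a red camera stand above it up to 320 mm. No gripper fits under it.
- press: Fixed green bench press, open in front (-x) and behind. Origin: on the ram's axis at bench level; x is the feeding direction, z up. Base 170 x 150 x 22 mm, on it a steel bed 26 mm high from x = -77 to 83 mm. Two aluminium side guides 65 mm apart and 10 mm high run from x = -50 to 40 mm and flare open in front to x = -68 mm; the red end stop has its face at x = 40 mm.
- press_crown (a point): Centre of the top of the press's crown, a green block 60 (x) x 150 (y) mm from 120 to 155 mm above the bench, on columns at press y = +-58 mm. Above it the yellow crosshead (28 x 200 mm, top at 208 mm, rod nuts to 215 mm), pulled down by rods at y = +-90 mm.
- punch (a point): Centre of the underside of the ram's punch (40 x 30 mm): 70 mm above the bench when raised, 52 mm with the pedal at its stop.
- press_seat (a point): Point on the press's bed where the carrier's origin lies, axes parallel, when the carrier is home against the stop (45 mm in front of the ram's axis, 26 mm above the bench). The carrier's tail then sticks out 45 mm in front of the base.
- pedal (a joint): Angle of the pedal, rad: 0 raised (sprung up), 0.35 down on its stop. It is linked to the ram, which comes down 18 mm over the pedal's stroke. Its hinge axis runs along the press's y through press x = 50, z = 34 mm, 145 mm behind the pad's centre.
- pedal_pad (a point): Centre of the top of the pedal's ribbed black pad (79 mm along the pedal x 56 mm wide, on a yellow plate) at the press's -y side; 100 mm above the bench when raised, about 49 mm lower at the stop. Raised, it slopes 0.40 rad, its front edge (-x) the higher; at the stop 0.05 rad. At its centre it takes about 4 N to start, 12 to 17 N at the stop.
- reel: Solder reel standing on the bench, 60 mm diameter, 43 mm high; origin under its centre. Bystander.
- syringe: Amber flux syringe lying down, 130 mm long, 34 mm wide at its white flange; origin near its middle, x towards its tip. Bystander.
- tweezers: Dark tweezers lying flat, 120 mm long, 10 mm high; origin under the middle. Bystander.
- alcohol: White bottle with a blue cap, 62 mm diameter, 135 mm high; origin under its centre. Bystander.
- screwdriver: Screwdriver with an orange handle, 170 mm long, lying along its x; origin near its middle. Bystander.
- brush: Brush 160 mm long lying along its x; origin near its middle. Bystander.
- tip_tin: Round blue tin with brass wool, 72 mm diameter, 41 mm high; origin under its centre. Bystander.
Not all that is in view belongs to the job. Several things have the shape of the carrier; the one meant has the colours described above.

How it is judged:
On the way, in this order (a step that is already met when the one before it is completed fails the run):
1. the carrier lies home against the red stop, the connector still standing proud and the pedal up (x of carrier in the frame of press_seat between -0.004 and 0.004 m and y of carrier in the frame of press_seat between -0.005 and 0.005 m and z of carrier in the frame of press_seat between -0.004 and 0.004 m and angle between the x axis of carrier and the x axis of press_seat, either way round below 0.08 rad and distance between connector_top and punch below 0.045 m and value of joint connector below 0.003 m and value of joint pedal below 0.05 rad), for 0.1 s.
2. the pedal is pressed down to its stop with the carrier home, and the connector goes home (x of carrier in the frame of press_seat between -0.004 and 0.004 m and y of carrier in the frame of press_seat between -0.005 and 0.005 m and z of carrier in the frame of press_seat between -0.004 and 0.004 m and angle between the x axis of carrier and the x axis of press_seat, either way round below 0.08 rad and distance between connector_top and punch below 0.045 m and value of joint pedal above 0.33 rad and value of joint connector above 0.0045 m), for 0.1 s.
At the end, for the whole second after the job is handed in: The carrier rests in the press within 4 mm of home along the feed, 5 mm across, 4 mm in height and 0.08 rad in direction, connector end under the punch; the connector is pushed in by more than 4.5 mm; the pedal is back up (below 0.05 rad) (x of carrier in the frame of press_seat between -0.004 and 0.004 m and y of carrier in the frame of press_seat between -0.005 and 0.005 m and z of carrier in the frame of press_seat between -0.004 and 0.004 m and angle between the x axis of carrier and the x axis of press_seat, either way round below 0.08 rad and distance between connector_top and punch below 0.045 m and value of joint connector above 0.0045 m and value of joint pedal below 0.05 rad and linear speed of carrier below 0.02 m/s and angular speed of carrier below 0.2 rad/s); the robot touches nothing.
It fails at once if one of the bystanders is pushed more than 30 mm from its place (distance of any of reel, syringe, tweezers, alcohol, screwdriver, brush, tip_tin from where it was at the start of the episode above 0.03 m).
It fails at once if the carrier is tipped by more than 0.6 rad (angle between carrier's own z axis and vertical above 0.6 rad).
It also fails if it takes over 72 s, if anything falls off the work surface, if the arm or the gripper's body presses on something with over 40 N, if the wrist force passes 120 N, or if a joint passes its speed limit or range.

### The arm

A 7-joint arm with a two-finger parallel gripper is mounted at the origin on the work surface. World frame = base frame: x ahead of the robot, y to its left, z up, the work surface at z = 0. Lengths are in m, angles in rad, forces in N, time in s.
With the tool pointing down it reaches from about 0.4 to 0.925 m from the base axis. Payload 5.6 kg.
Tool frame: the origin (TCP) lies at the very end of the fingers, on their centre line; the grasp point (between the pads) lies 19 mm behind it; z points along the fingers, y is the line along which they close (so a half turn about z gives the same grasp; the last joint's range is limited). The gripper opens to 85 mm and grips with 20 to 120 N. Pads are 22 mm wide; open, the fingers measure 114 mm over their backs; the gripper's body (76 mm by 85 mm) begins 54 mm behind the grasp point. The pads swing forward as they close: fully open they stand 13 mm farther back than shut.
Start: joints at [1.126, 0.468, -0.012, 1.603, 0.006, 1.071, -0.056], TCP at [0.254, -0.598, 0.208] pointing down, gripper open.
Joint ranges: [-2.53, 2.53], [-0.31, 2.02], [-1.57, 1.55], [0.28, 2.44], [-1.29, 4.43], [0.15, 1.84], [-2.92, 2.92]. Speed limits (rad/s): [2.57, 2.57, 3.14, 3.14, 3.14, 3.14, 3.14].

### API

Orientations are given as [roll, pitch, yaw] about the fixed x, y, z axes, in that order (R = Rz(yaw) Ry(pitch) Rx(roll)).
In Python, from rig import * gives the robot as it stands.
- The arm moves only by the shell command python3 -m handwheel 'ROWS' [FORCE]. ROWS is JSON, a list of rows, each a list of 3 entries, a list of its own where there are three numbers: the shift along the tool's x, y, z in mm, then the turn, a rotation vector about the tool's x, y, z in rad, then the opening, from 0 (shut) to 1 (fully open). A call has 1 to 20 rows; each row shifts and turns the commanded pose from where the row before left it, along the tool's axes as they then stand; what a row does not reach is not made up. A row lasts 1/10 s, in which the tool goes at most 50 mm and 8.59 degrees, less where a joint would pass 70% of its speed; a pose out of reach is approached as far as the arm can. A call is refused whole if a number of a shift passes 50 or a number of a turn 0.15, either way. A call with a gripper value outside its range is refused whole. The fingers move at their own pace and stop on an object; FORCE is the grip in N (left out, the last holds). Time passes only in rows, so rows that do not move let the fingers close. It gives the time, the measured TCP pose, the force, the opening and the grip force at its end, in the units of the state.
- observe(): the state, without advancing time (a new reading comes with each control period).
- grab_frame(name): name is "side" or "top" or "wrist"; returns the picture (480x640x3 uint8, red, green, blue); there is no depth.
- camera_model(name): a dict with "vfov" (degrees; the focal length in pixels is half the picture's height over the tangent of half this angle, whatever the lens; pixels are square), "cx", "cy" (the principal point, pixels), "rvec" (rotation vector, rad) and "tvec" (3), from world to camera coordinates, as OpenCV has them. Camera axes: x right, y down, z forward; pixel columns grow to the right and rows downward; lengths in m; the calibration is good to about 2 mm. A picture is of the moment at which its call begins: read the wrist's pose just before it. camera_model takes no time and is no camera call; for the wrist camera it gives the pose at the moment of the call.
- sign_off(): hands the job in; it is judged then, once.
The state is a dict: "clock": time; "joint_positions": joint angles; "joint_vel": joint speeds; "joint_torque": joint torques, N m; "position": TCP position; "eef_rot": TCP orientation; "ft_force": force on the tool from outside, world axes, zero at the start; "ft_torque": the same for the moment, N m; "gripper_width": opening from 0.0 (shut) to 1.0 (fully open); "grip_force": force on a finger pad.
Only numpy, scipy, OpenCV 4.12 (cv2) and the standard library are available. Lean on these libraries where they do the work, as an engineer would, in place of code of your own. Each camera call takes 0.05 s, during which the arm holds its last target. There are 200 camera calls.

## Working session

There is one attempt and no reset: what is moved stays moved. The work goes in short steps, Python scripts to look and compute and a shell command to move; the robot and the scene stay as the last step left them, time stands still between calls to the robot, and variables do not carry over. Pictures are saved under pics/ and viewed, at most 10 in all, crops included, and the job is handed in when it is done.

```bash
mkdir -p pics; ls
cat > h.py <<'E'
from rig import *
import numpy as np, cv2
def save(img,n): cv2.imwrite(f'pics/{n}.png',cv2.cvtColor(img,cv2.COLOR_RGB2BGR))
def ray(m,uv):
    f=240/np.tan(np.radians(m['vfov'])/2); R=cv2.Rodrigues(np.array(m['rvec'],float))[0]; t=np.array(m['tvec'],float).ravel()
    uv=np.atleast_2d(np.array(uv,float)); d=np.c_[(uv[:,0]-m['cx'])/f,(uv[:,1]-m['cy'])/f,np.ones(len(uv))]@R
    return -R.T@t,d
def onz(m,uv,z):
    c,d=ray(m,uv); return c+d*((z-c[2])/d[:,2])[:,None]
def proj(m,P):
    f=240/np.tan(np.radians(m['vfov'])/2); R=cv2.Rodrigues(np.array(m['rvec'],float))[0]; t=np.array(m['tvec'],float).ravel()
    q=np.atleast_2d(P)@R.T+t; return np.c_[q[:,0]/q[:,2]*f+m['cx'],q[:,1]/q[:,2]*f+m['cy']]
E
python3 - <<'E'
from h import *
s=observe();print(s)
for n in('top','side'):
    m=camera_model(n);print(n,m);print(ray(m,[320,240]))
    i=grab_frame(n);np.save(n+'0.npy',i);save(i,n+'0')
E
```

```text
pics
{'clock': 0.0, 'joint_positions': array([ 1.12603588,  0.46839556, -0.01160533,  1.60365664,  0.00596035,
        1.07137253, -0.05631475]), 'joint_vel': array([ 0.00010195, -0.00083265, -0.00131556, -0.00215284, -0.00023656,
        0.000709  , -0.00071996]), 'joint_torque': array([ 3.38530062e-04, -5.32379651e+01,  2.16548983e-02, -2.51303995e+01,
        1.14579831e-02,  7.80251372e-03, -1.73462712e-05]), 'position': array([ 0.25388245, -0.59770356,  0.20671275]), 'eef_rot': array([-3.13979740e+00,  8.91944953e-05,  4.01665192e-01]), 'ft_force': array([-0.75606119, -0.32161318,  0.32452969]), 'ft_torque': array([ 0.02858274,  0.00531995, -0.01277634]), 'grip_force': 0.0, 'gripper_width': 0.9991112809677027}
top {'vfov': 44.43595366247524, 'cx': 311.2620817482786, 'cy': 235.8279651283604, 'rvec': array([ 2.12663259, -2.17527158,  0.15044872]), 'tvec': array([-0.01941156,  0.5111878 ,  1.50954149])}
(array([ 0.29880723, -0.02536667,  1.56539964]), array([[ 0.12974654, -0.0183323 , -0.99151466]]))
side {'vfov': 46.40375449031997, 'cx': 323.2265928235446, 'cy': 240.0900049597568, 'rvec': array([ 0.15961354, -2.77600729,  1.36865719]), 'tvec': array([0.47971928, 0.16107052, 1.45382256])}
(array([0.36726552, 1.10228568, 1.00983   ]), array([[ 0.08918552, -0.78805553, -0.60913682]]))
```

View pics/top0.png

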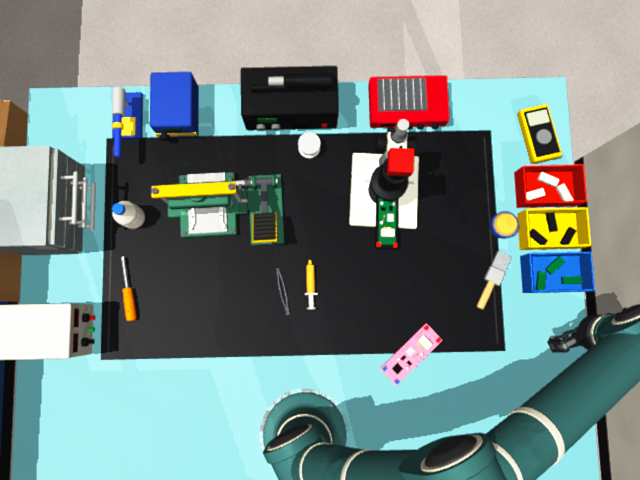

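View pics/side0.png

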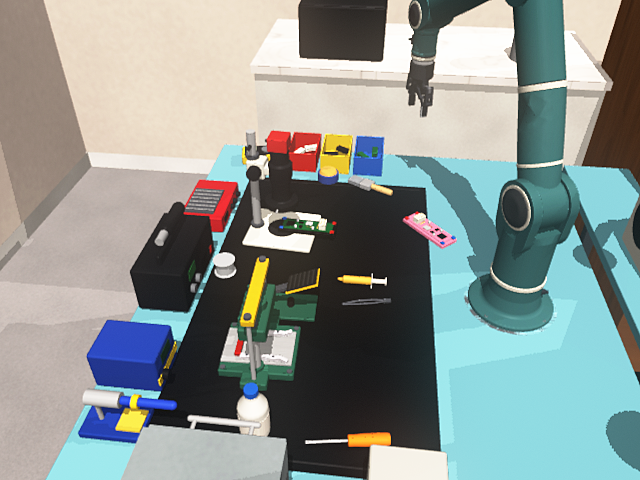

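The top view shows the carrier candidates: a black-framed green board at (388,222) and a pink one at (411,353). Only the first matches: black frame, on the microscope base, red clamps at its near end. The press is at (208,205), with its pad at (264,228) on the -y side, so it feeds along world +x. I'll confirm with a crop.

Run:
```python
from h import *
a=np.load('top0.npy')
c=cv2.resize(a[180:256,340:440],None,fx=4,fy=4,interpolation=cv2.INTER_CUBIC)
d=cv2.resize(a[160:260,140:300],None,fx=4,fy=4,interpolation=cv2.INTER_CUBIC)
o=np.zeros((704,640,3),np.uint8);o[:304,:400]=c;o[304:704,:640]=d
save(cv2.resize(o,None,fx=.85,fy=.85),'crop1')
m=camera_model('top')
hsv=cv2.cvtColor(a,cv2.COLOR_RGB2HSV)
red=((hsv[...,0]<8)|(hsv[...,0]>172))&(hsv[...,1]>150)&(hsv[...,2]>90)
sub=np.zeros_like(red);sub[200:260,360:420]=1
n,l,st,ce=cv2.connectedComponentsWithStats((red&sub).astype(np.uint8))
for k in range(1,n): print('red',st[k],ce[k],onz(m,ce[k],.03))
g=((hsv[...,0]>40)&(hsv[...,0]<80)&(hsv[...,1]>100)&(hsv[...,2]>40)&sub).astype(np.uint8)
ys,xs=np.nonzero(g);r=cv2.minAreaRect(np.c_[xs,ys].astype(np.float32));print(r,onz(m,cv2.boxPoints(r),.026))
# white base
w=((hsv[...,1]<40)&(hsv[...,2]>170)).astype(np.uint8);s2=np.zeros_like(w);s2[145:235,340:425]=1;w*=s2
n,l,st,ce=cv2.connectedComponentsWithStats(w);k=1+np.argmax(st[1:,4]);pp=np.argwhere(l==k)[:,::-1].astype(np.float32)
r=cv2.minAreaRect(pp);print('base',r,onz(m,[r[0]],.014),onz(m,cv2.boxPoints(r),.014))
# crosshead
y=((hsv[...,0]>20)&(hsv[...,0]<33)&(hsv[...,1]>150)&(hsv[...,2]>120)).astype(np.uint8);s2[:]=0;s2[170:210,140:250]=1
ys,xs=np.nonzero(y*s2);r=cv2.minAreaRect(np.c_[xs,ys].astype(np.float32));print('cross',r,onz(m,cv2.boxPoints(r),.208),onz(m,[r[0]],.208))
mw=camera_model('wrist');R=cv2.Rodrigues(np.array(mw['rvec']))[0];print(mw,'\ncam',-R.T@np.array(mw['tvec']),'axes',R)
```

```text
red [376 242   5   6  26] [377.96153846 244.30769231] [[ 0.48484392 -0.20604427  0.03      ]]
red [393 242   5   6  24] [395.04166667 244.875     ] [[ 0.48232464 -0.25094368  0.03      ]]
((386.80108642578125, 221.95753479003906), (18.694156646728516, 44.31114959716797), 1.432096242904663) [[ 0.48654833 -0.20376573  0.026     ]
 [ 0.60549122 -0.21124065  0.026     ]
 [ 0.60309919 -0.26103577  0.026     ]
 [ 0.48419229 -0.25304267  0.026     ]]
base ((364.5172424316406, 189.20689392089844), (28.891237258911133, 72.8153076171875), 3.3664605617523193) [[ 0.63713987 -0.17741583  0.014     ]] [[ 0.54135064 -0.12977321  0.014     ]
 [ 0.74107747 -0.14764278  0.014     ]
 [ 0.73456635 -0.22587276  0.014     ]
 [ 0.53502619 -0.20666642  0.014     ]]
cross ((192.95994567871094, 189.2389373779297), (12.666678428649902, 84.61972045898438), 86.98721313476562) [[0.61601596 0.34653857 0.208     ]
 [0.62226211 0.14711899 0.208     ]
 [0.59174513 0.14569817 0.208     ]
 [0.58555236 0.34451974 0.208     ]] [[0.60386916 0.24602414 0.208     ]]
{'vfov': 67.65878346867808, 'cx': 314.9180477266191, 'cy': 238.36845678997105, 'rvec': array([-2.40611012,  1.59127099,  0.23963434]), 'tvec': array([-0.64889449, -0.03714253,  0.37953834])} 
cam [ 0.32365569 -0.56797161  0.37302578] axes [[ 0.39126235 -0.92027845 -0.00115763]
 [-0.87980436 -0.37442289  0.29283405]
 [-0.26992231 -0.11355645 -0.95616258]]
```

View pics/crop1.png

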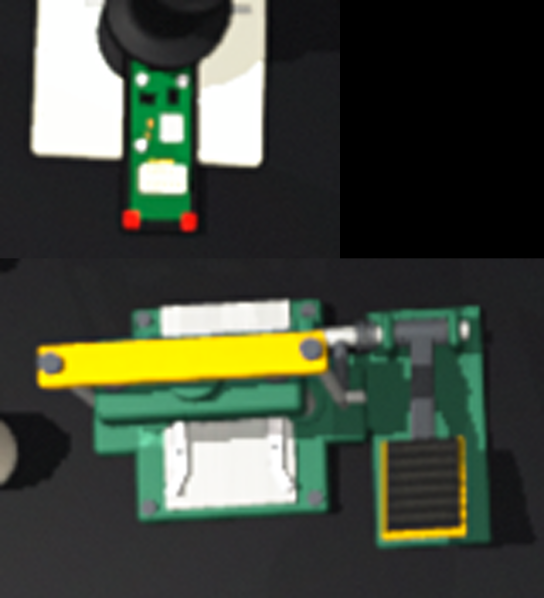

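The crop confirms it: green board in a black frame, two red clamps at the robot-side end (377,244) and (395,245), white connector next to them. The carrier's +x points to world -x. Next I'll move over for a wrist view.

```bash
python3 -m handwheel '[[[0,0,0],[0,0,0.15],1],[[0,0,0],[0,0,0.15],1],[[0,0,0],[0,0,0.15],1],[[20,-38,0],[0,0,0],1],[[20,-38,0],[0,0,0],1],[[20,-38,0],[0,0,0],1],[[20,-38,0],[0,0,0],1],[[20,-38,0],[0,0,0],1],[[20,-38,0],[0,0,0],1],[[20,-38,0],[0,0,0],1],[[20,-38,0],[0,0,0],1],[[10,-38,0],[0,0,0],1],[[0,-20,0],[0,0,0],1],[[0,0,0],[0,0,0],1],[[0,0,0],[0,0,0],1]]'
python3 - <<'E'
from h import *
s=observe();print(s['position'],s['eef_rot'])
m=camera_model('wrist');a=grab_frame('wrist');np.save('w1.npy',a);save(a,'w1')
hsv=cv2.cvtColor(a,cv2.COLOR_RGB2HSV)
red=(((hsv[...,0]<8)|(hsv[...,0]>172))&(hsv[...,1]>150)&(hsv[...,2]>90)).astype(np.uint8)
n,l,st,ce=cv2.connectedComponentsWithStats(red)
for k in range(1,n):
    if st[k,4]>30: print('red',st[k],ce[k],onz(m,ce[k],.03))
E
```

```text
clock: 1.6
position: [0.4412, -0.2452, 0.2076]
eef_rot: [3.141, 0.0, -0.048]
ft_force: [0.3, -1.4, 0.4]
gripper_width: 0.999
grip_force: 0.0
[ 0.44120528 -0.2451979   0.20756081] [ 3.14114665e+00  3.45627063e-04 -4.79306227e-02]
red [265 159  12  14 148] [270.18243243 165.41216216] [[ 0.48562321 -0.20440942  0.03      ]]
red [312 159  11  14 150] [316.99333333 165.58666667] [[ 0.4833501  -0.24858432  0.03      ]]
red [384 347  11  10  69] [389.27536232 351.33333333] [[ 0.27644106 -0.31950483  0.03      ]]
red [409 370  12  10  78] [414.55128205 374.44871795] [[ 0.24458377 -0.34860482  0.03      ]]
```

View pics/w1.png

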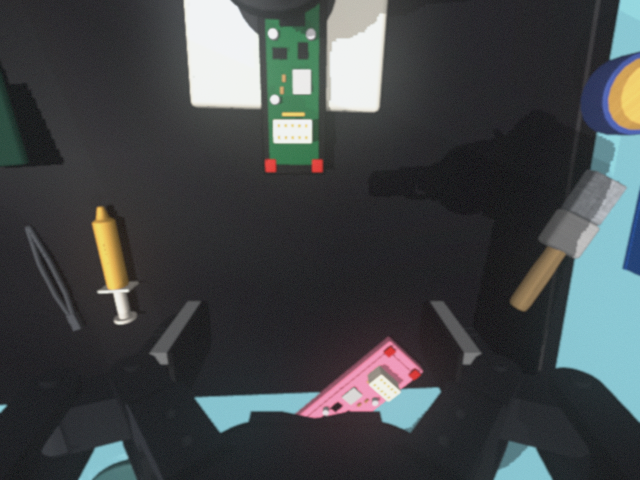

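The wrist view shows red clamps at (270,165) and (317,166), the base's front edge at row ~107 and the connector at (292,132). I'll grip ahead of the base edge.

```bash
python3 -m handwheel '[[[37,-10,0],[0,0,0],1],[[37,-10,0],[0,0,0],1],[[0,0,45],[0,0,0],1],[[0,0,45],[0,0,0],1],[[0,0,45],[0,0,0],1],[[0,0,35],[0,0,0],1],[[0,0,18],[0,0,0],1],[[0,0,7],[0,0,0],1],[[0,0,0],[0,0,0],1],[[0,0,0],[0,0,0],1]]' 
python3 -m handwheel '[[[0,0,0],[0,0,0],0.5],[[0,0,0],[0,0,0],0.5],[[0,0,0],[0,0,0],0.5],[[0,0,0],[0,0,0],0.5],[[0,0,0],[0,0,0],0.5],[[0,0,0],[0,0,0],0.5]]' 60
```

```text
clock: 2.65
position: [0.517, -0.2296, 0.0136]
eef_rot: [3.141, -0.002, -0.049]
ft_force: [-0.6, -0.1, 0.8]
gripper_width: 0.999
grip_force: 0.0
clock: 3.25
position: [0.5163, -0.2285, 0.0127]
eef_rot: [3.142, -0.0, -0.048]
ft_force: [-0.1, -0.6, -0.4]
gripper_width: 0.496
grip_force: 0.0
```

```bash
python3 -m handwheel '[[[0,0,0],[0,0,0],0.3],[[0,0,0],[0,0,0],0.3],[[0,0,0],[0,0,0],0.3],[[0,0,0],[0,0,0],0.3]]' 60
python3 - <<'E'
from h import *
a=grab_frame('wrist');save(a,'w2')
E
```

```text
clock: 3.65
position: [0.5163, -0.2285, 0.0129]
eef_rot: [3.141, -0.0, -0.048]
ft_force: [-2.6, 0.1, 4.5]
gripper_width: 0.374
grip_force: 60.4
```

View pics/w2.png

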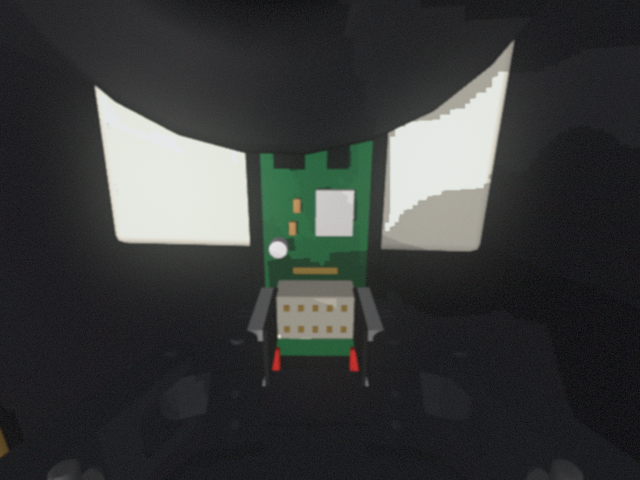

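The pads closed above the frame, onto the connector (inner faces at columns 272 and 360). Open fingers stand farther back, so I'll open, lower and regrip on the frame.

```bash
python3 -m handwheel '[[[0,0,0],[0,0,0],1],[[0,0,0],[0,0,0],1],[[0,0,0],[0,0,0],1],[[0,0,0],[0,0,0],1],[[0,0,0],[0,0,0],1],[[0,0,0],[0,0,0],1],[[0,0,6],[0,0,0],1],[[0,0,6],[0,0,0],1],[[0,0,0],[0,0,0],1],[[0,0,0],[0,0,0],1]]' 
python3 -m handwheel '[[[0,0,0],[0,0,0],0.5],[[0,0,0],[0,0,0],0.5],[[0,0,0],[0,0,0],0.5],[[0,0,0],[0,0,0],0.5],[[0,0,0],[0,0,0],0.5],[[0,0,0],[0,0,0],0.5]]' 60
```

```text
clock: 4.7
position: [0.516, -0.2284, 0.0002]
eef_rot: [-3.141, 0.001, -0.048]
ft_force: [-0.5, 0.4, -0.3]
gripper_width: 1.001
grip_force: 0.0
clock: 5.3
position: [0.5163, -0.2285, 0.0007]
eef_rot: [3.142, -0.0, -0.048]
ft_force: [0.1, -0.3, 0.5]
gripper_width: 0.499
grip_force: 0.0
```

Run:
```python
from h import *
a=grab_frame('wrist');b=grab_frame('side')[190:260,220:360]
o=np.zeros((480,800,3),np.uint8);o[:330,:480]=a[150:,80:560];o[:280]=0 if False else o[:280]
o[330:,:]=0
o[180:330,490:790]=cv2.resize(b,(300,150),interpolation=cv2.INTER_CUBIC)
save(o,'w3')
```

```text
(no output)
```

View pics/w3.png

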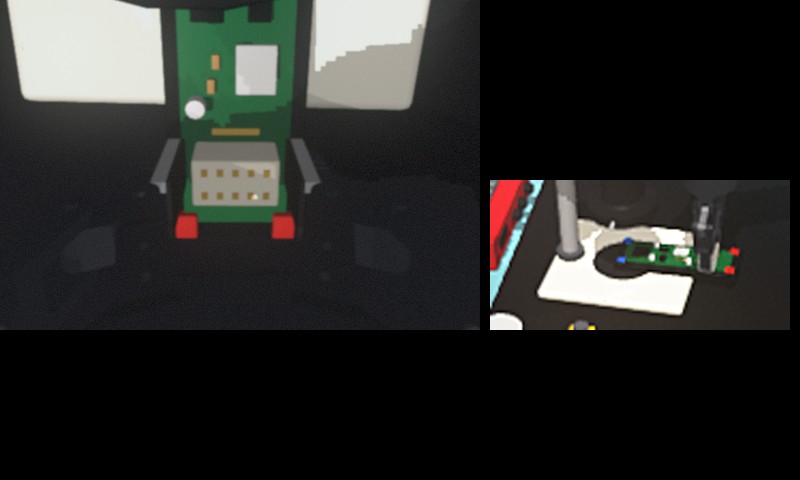

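Pads now sit on either side of the frame and still clear it, so the opening scale isn't linear. I'll close further.

```bash
python3 -m handwheel '[[[0,0,0],[0,0,0],0.3],[[0,0,0],[0,0,0],0.3],[[0,0,0],[0,0,0],0.3],[[0,0,0],[0,0,0],0.3]]' 60
```

```text
clock: 5.8
position: [0.5165, -0.2287, 0.0012]
eef_rot: [3.141, -0.0, -0.048]
ft_force: [-1.6, -0.0, 5.1]
gripper_width: 0.38
grip_force: 61.8
```

```bash
python3 -m handwheel '[[[0,0,-3],[0,0,0],0.3],[[0,0,-4],[0,0,0],0.3],[[0,0,-4],[0,0,0],0.3],[[-10,0,0],[0,0,0],0.3],[[-20,0,0],[0,0,0],0.3],[[-25,0,0],[0,0,0],0.3],[[-25,0,0],[0,0,0],0.3],[[-10,0,0],[0,0,0],0.3],[[0,0,0],[0,0,0],0.3],[[0,0,0],[0,0,0],0.3]]' 60
python3 - <<'E'
from h import *
b=grab_frame('side')[170:270,220:380]
save(cv2.resize(b,None,fx=4,fy=4,interpolation=cv2.INTER_CUBIC),'s1')
E
```

```text
clock: 6.8
position: [0.4278, -0.2244, 0.012]
eef_rot: [3.141, -0.002, -0.048]
ft_force: [0.6, 0.3, -2.6]
gripper_width: 0.379
grip_force: 60.2
```

View pics/s1.png

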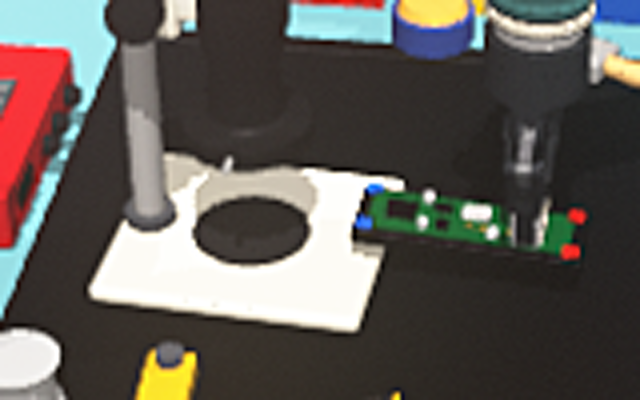

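The side view shows the carrier out from the ring light and held level (blue clamps at (365,205), red at (575,230)). Next: lift, shift left and turn by π.

```bash
python3 -m handwheel '[[[-15,0,-10],[0,0,0],0.3],[[0,0,-30],[0,0,0],0.3],[[0,0,-40],[0,0,0],0.3],[[0,0,-40],[0,0,0],0.3],[[0,0,-40],[0,0,0],0.3],[[0,0,-30],[0,0,0],0.3],[[0,-20,0],[0,0,0],0.3],[[0,-40,0],[0,0,0],0.3],[[0,-40,0],[0,0,0],0.3],[[0,-40,0],[0,0,0],0.3],[[0,-40,0],[0,0,0],0.3],[[0,-20,0],[0,0,0],0.3],[[0,0,0],[0,0,0],0.3]]' 60
python3 -m handwheel '[[[0,0,0],[0,0,-0.08],0.3],[[0,0,0],[0,0,-0.15],0.3],[[0,0,0],[0,0,-0.15],0.3],[[0,0,0],[0,0,-0.15],0.3],[[0,0,0],[0,0,-0.15],0.3],[[0,0,0],[0,0,-0.15],0.3],[[0,0,0],[0,0,-0.15],0.3],[[0,0,0],[0,0,-0.15],0.3],[[0,0,0],[0,0,-0.15],0.3],[[0,0,0],[0,0,-0.15],0.3],[[0,0,0],[0,0,-0.15],0.3],[[0,0,0],[0,0,-0.15],0.3],[[0,0,0],[0,0,-0.15],0.3],[[0,0,0],[0,0,-0.15],0.3],[[0,0,0],[0,0,-0.15],0.3],[[0,0,0],[0,0,-0.15],0.3],[[0,0,0],[0,0,-0.15],0.3],[[0,0,0],[0,0,-0.15],0.3],[[0,0,0],[0,0,-0.15],0.3],[[0,0,0],[0,0,-0.15],0.3]]' 60
python3 -m handwheel '[[[0,0,0],[0,0,-0.15],0.3],[[0,0,0],[0,0,-0.1],0.3],[[0,0,0],[0,0,0],0.3],[[0,0,0],[0,0,0],0.3]]' 60
```

```text
clock: 8.15
position: [0.4222, -0.0199, 0.2022]
eef_rot: [-3.14, -0.001, -0.041]
ft_force: [0.0, -0.2, -2.7]
gripper_width: 0.379
grip_force: 60.6
clock: 10.15
position: [0.422, -0.0244, 0.202]
eef_rot: [3.141, 0.001, 2.887]
ft_force: [-0.6, 0.6, -1.8]
gripper_width: 0.383
grip_force: 60.6
clock: 10.55
position: [0.4216, -0.0241, 0.2018]
eef_rot: [3.142, 0.001, 3.128]
ft_force: [0.4, 0.1, -1.4]
gripper_width: 0.382
grip_force: 60.6
```

```bash
python3 -m handwheel '[[[-20,-4,0],[0,0,-0.02],0.3],[[-40,-6,0],[0,0,0],0.3],[[-40,-6,0],[0,0,0],0.3],[[-40,-6,0],[0,0,0],0.3],[[-38,-4,0],[0,0,0],0.3],[[0,0,30],[0,0,0],0.3],[[0,0,45],[0,0,0],0.3],[[0,0,45],[0,0,0],0.3],[[0,0,40],[0,0,0],0.3],[[0,0,22],[0,0,0],0.3],[[0,0,12],[0,0,0],0.3],[[0,0,6],[0,0,0],0.3],[[0,0,0],[0,0,0],0.3],[[0,0,0],[0,0,0],0.3]]' 60
python3 -m handwheel '[[[0,0,3],[0,0,0],0.3],[[0,0,0],[0,0,0],0.3],[[0,0,0],[0,0,0],0.3]]' 60
python3 -m handwheel '[[[0,0,3],[0,0,0],0.3],[[0,0,0],[0,0,0],0.3],[[0,0,0],[0,0,0],0.3]]' 60
```

```text
clock: 11.95
position: [0.6005, -0.0483, 0.003]
eef_rot: [-3.141, 0.002, -3.132]
ft_force: [1.0, -0.2, -2.1]
gripper_width: 0.383
grip_force: 60.6
clock: 12.25
position: [0.5995, -0.0484, -0.0008]
eef_rot: [-3.141, 0.001, -3.132]
ft_force: [-0.0, 0.0, -2.0]
gripper_width: 0.38
grip_force: 60.6
clock: 12.55
position: [0.5991, -0.0482, -0.0045]
eef_rot: [-3.142, -0.0, -3.131]
ft_force: [-0.3, 0.5, -2.8]
gripper_width: 0.382
grip_force: 60.6
```

No contact yet, so I'll keep going down in small steps.

```bash
python3 -m handwheel '[[[0,0,2.5],[0,0,0],0.3],[[0,0,0],[0,0,0],0.3],[[0,0,0],[0,0,0],0.3]]' 60
python3 -m handwheel '[[[0,0,2.5],[0,0,0],0.3],[[0,0,0],[0,0,0],0.3],[[0,0,0],[0,0,0],0.3]]' 60
```

```text
clock: 12.85
position: [0.5991, -0.0482, -0.007]
eef_rot: [-3.142, -0.0, -3.131]
ft_force: [-0.1, -0.1, -1.6]
gripper_width: 0.379
grip_force: 60.6
clock: 13.15
position: [0.5992, -0.0482, -0.0094]
eef_rot: [-3.142, -0.0, -3.131]
ft_force: [-0.7, -0.3, -2.1]
gripper_width: 0.382
grip_force: 60.6
```

```bash
python3 -m handwheel '[[[0,0,2],[0,0,0],0.3],[[0,0,0],[0,0,0],0.3],[[0,0,0],[0,0,0],0.3]]' 60
python3 -m handwheel '[[[0,0,0],[0,0,0],1],[[0,0,0],[0,0,0],1],[[0,0,0],[0,0,0],1],[[0,0,0],[0,0,0],1],[[0,0,0],[0,0,0],1],[[0,0,-5],[0,0,0],1],[[0,0,-5],[0,0,0],1],[[20,0,0],[0,0,0],1],[[20,0,0],[0,0,0],1],[[20,0,0],[0,0,0],1],[[20,0,0],[0,0,0],1],[[24,0,0],[0,0,0],1],[[0,0,0],[0,0,0],1],[[0,0,0],[0,0,0],1]]' 60
python3 - <<'E'
from h import *
s=observe();print(s['position'],s['eef_rot'])
m=camera_model('top');a=grab_frame('top')
hsv=cv2.cvtColor(a,cv2.COLOR_RGB2HSV);H,S,V=hsv[...,0],hsv[...,1],hsv[...,2]
def cc(name,mask,z,lo=6):
    n,l,st,ce=cv2.connectedComponentsWithStats(mask.astype(np.uint8))
    for k in range(1,n):
        if st[k,4]>lo: print(name,st[k],onz(m,ce[k],z).round(4))
reg=np.zeros(H.shape,bool);reg[170:290,290:345]=1
cc('red',((H<8)|(H>172))&(S>150)&(V>90)&reg,.016);cc('blue',(H>100)&(H<130)&(S>120)&(V>90)&reg,.016)
b=cv2.resize(a[170:290,250:410],None,fx=4,fy=4,interpolation=cv2.INTER_CUBIC);save(b,'t2')
E
```

```text
clock: 13.45
position: [0.5993, -0.0482, -0.0106]
eef_rot: [-3.141, 0.0, -3.131]
ft_force: [-3.2, 0.0, 4.4]
gripper_width: 0.382
grip_force: 63.5
clock: 14.85
position: [0.4959, -0.0494, -0.0007]
eef_rot: [-3.141, 0.001, -3.131]
ft_force: [0.4, -0.5, -0.1]
gripper_width: 1.001
grip_force: 0.0
[ 0.49593541 -0.0494267  -0.00068568] [-3.14129159e+00  1.43301827e-03 -3.13147821e+00]
red [323 189   5   6  23] [[ 0.6339 -0.0717  0.016 ]]
red [307 190   5   5  23] [[ 0.6329 -0.0273  0.016 ]]
```

View pics/t2.png

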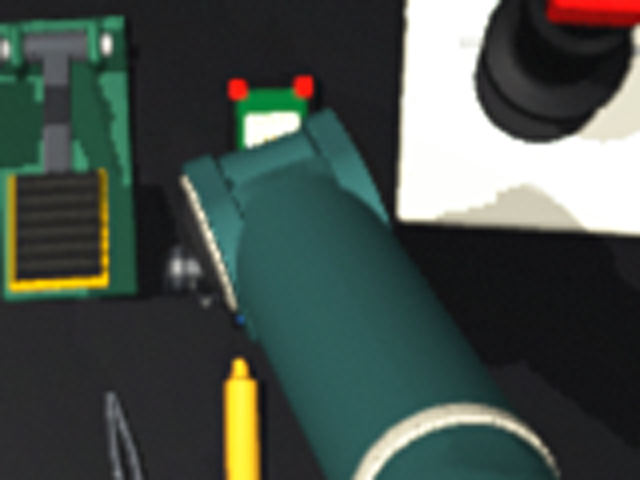

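The top view shows the carrier lying straight: red clamps at crop (238,88) and (303,88), blue at (238,320) by the fingers. I'll grip the tail and lift.

```bash
python3 -m handwheel '[[[0,0,4],[0,0,0],1],[[0,0,3],[0,0,0],1],[[0,0,0],[0,0,0],0.3],[[0,0,0],[0,0,0],0.3],[[0,0,0],[0,0,0],0.3],[[0,0,0],[0,0,0],0.3],[[0,0,0],[0,0,0],0.3],[[0,0,0],[0,0,0],0.3],[[0,0,0],[0,0,0],0.3],[[0,0,0],[0,0,0],0.3],[[0,0,0],[0,0,0],0.3],[[0,0,0],[0,0,0],0.3]]' 90
python3 -m handwheel '[[[0,0,-10],[0,0,0],0.3],[[0,0,-25],[0,0,0],0.3],[[0,0,-45],[0,0,0],0.3],[[0,0,-45],[0,0,0],0.3],[[0,0,-45],[0,0,0],0.3],[[0,0,-45],[0,0,0],0.3],[[0,0,-20],[0,0,0],0.3],[[0,0,0],[0,0,0],0.3],[[0,0,0],[0,0,0],0.3]]' 90
```

```text
clock: 16.1
position: [0.4952, -0.0493, -0.0083]
eef_rot: [-3.142, -0.0, -3.131]
ft_force: [1.2, -0.9, 0.0]
gripper_width: 0.303
grip_force: 0.0
clock: 17.0
position: [0.4949, -0.0494, 0.2269]
eef_rot: [-3.141, 0.0, -3.132]
ft_force: [0.2, 0.6, 0.3]
gripper_width: 0.301
grip_force: 0.0
```

The grip closed on nothing. I'll check with the wrist camera.

Run:
```python
from h import *
m=camera_model('wrist');a=grab_frame('wrist');np.save('w4.npy',a)
s=observe();p=s['position'];print(p)
print('tcp px',proj(m,[p]))
save(a,'w4')
hsv=cv2.cvtColor(a,cv2.COLOR_RGB2HSV);H,S,V=hsv[...,0],hsv[...,1],hsv[...,2]
def cc(name,mask,z,lo=20):
    n,l,st,ce=cv2.connectedComponentsWithStats(mask.astype(np.uint8))
    for k in range(1,n):
        if st[k,4]>lo: print(name,st[k],onz(m,ce[k],z).round(4))
cc('red',((H<8)|(H>172))&(S>150)&(V>60),.016);cc('blue',(H>100)&(H<130)&(S>120)&(V>60),.016)
```

```text
[ 0.49435962 -0.04936155  0.225972  ]
tcp px [[313.49963849 279.95224196]]
red [292 312  10  11  99] [[ 0.634  -0.0694  0.016 ]]
red [329 312  10  11 100] [[ 0.6334 -0.0252  0.016 ]]
red [545 338  14  10  68] [[0.6655 0.238  0.016 ]]
red [151 431  55  49 759] [[ 0.8479 -0.2271  0.016 ]]
blue [289 182  12  13 145] [[ 0.4811 -0.0709  0.016 ]]
blue [331 182  12  13 142] [[ 0.4807 -0.0262  0.016 ]]
blue [582 424  15  10  94] [[0.792  0.3162 0.016 ]]
blue [621 451  19   8  77] [[0.8369 0.3812 0.016 ]]
```

View pics/w4.png

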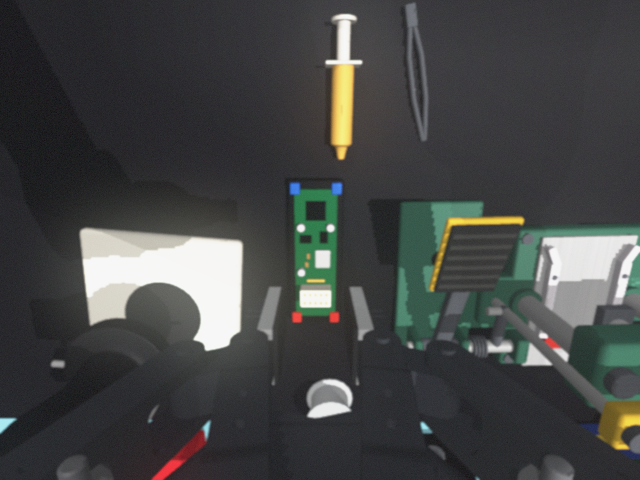

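Run:
```python
from h import *
from scipy.spatial.transform import Rotation as Ro
m=camera_model('wrist');s=observe();p=s['position'];R=Ro.from_euler('xyz',s['eef_rot']).as_matrix()
for b in(0,.01,.02,.03,.04):
    print(b,[proj(m,[p+R@np.array([x,y,-b])]).round(0).tolist()[0] for y in(-.013,-.017,.017) for x in(-.011,.011)])
a=np.load('w4.npy')
save(cv2.resize(a[270:400,240:390],None,fx=4,fy=4,interpolation=cv2.INTER_CUBIC),'w4c')
```

```text
0 [[288.0, 301.0], [287.0, 261.0], [280.0, 301.0], [279.0, 261.0], [347.0, 301.0], [348.0, 261.0]]
0.01 [[287.0, 311.0], [286.0, 269.0], [278.0, 311.0], [277.0, 269.0], [348.0, 311.0], [350.0, 269.0]]
0.02 [[285.0, 321.0], [284.0, 277.0], [276.0, 321.0], [275.0, 277.0], [350.0, 321.0], [352.0, 277.0]]
0.03 [[283.0, 333.0], [282.0, 287.0], [274.0, 333.0], [272.0, 287.0], [352.0, 333.0], [354.0, 287.0]]
0.04 [[281.0, 347.0], [279.0, 298.0], [271.0, 347.0], [269.0, 298.0], [355.0, 347.0], [357.0, 298.0]]
```

View pics/w4c.png

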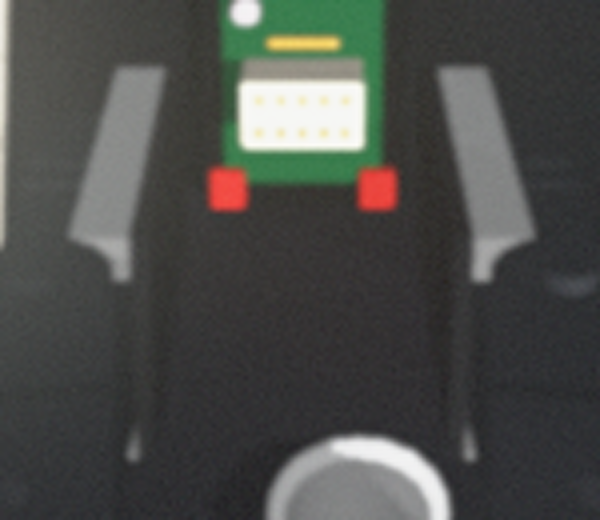

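The pads match b≈0.03 m behind the reported TCP with a 26 mm gap (0.30 × 85), so the fingertips sit about 28 mm above the TCP reading. The first grip was therefore on the connector. I'll go lower, watching the force.

```bash
python3 -m handwheel '[[[0,0,45],[0,0,0],1],[[0,0,45],[0,0,0],1],[[0,0,45],[0,0,0],1],[[0,0,45],[0,0,0],1],[[0,0,30],[0,0,0],1],[[0,0,20],[0,0,0],1],[[0,0,12],[0,0,0],1],[[0,0,0],[0,0,0],1],[[0,0,0],[0,0,0],1]]' 90
python3 -m handwheel '[[[0,0,4],[0,0,0],1],[[0,0,3],[0,0,0],1],[[0,0,0],[0,0,0],1],[[0,0,0],[0,0,0],1]]' 90
```

```text
clock: 17.95
position: [0.4952, -0.049, -0.0153]
eef_rot: [3.141, -0.0, -3.131]
ft_force: [0.1, 0.4, 0.1]
gripper_width: 0.999
grip_force: 0.0
clock: 18.35
position: [0.4955, -0.0494, -0.022]
eef_rot: [-3.141, 0.001, -3.132]
ft_force: [-0.4, 0.1, -0.3]
gripper_width: 1.001
grip_force: 0.0
```

```bash
python3 -m handwheel '[[[0,0,3],[0,0,0],1],[[0,0,2],[0,0,0],1],[[0,0,0],[0,0,0],1],[[0,0,0],[0,0,0],0.6],[[0,0,0],[0,0,0],0.6],[[0,0,0],[0,0,0],0.6],[[0,0,0],[0,0,0],0.6],[[0,0,0],[0,0,0],0.6],[[0,0,0],[0,0,0],0.6]]' 90
```

```text
clock: 19.25
position: [0.4954, -0.0493, -0.0266]
eef_rot: [-3.141, 0.0, -3.131]
ft_force: [-2.2, 0.1, 8.2]
gripper_width: 0.675
grip_force: 96.1
```

Gripped on the frame (0.675 ≈ 57–60 mm). I'll lift, go back, and measure the press on the way.

```bash
python3 -m handwheel '[[[0,0,-10],[0,0,0],0.6],[[0,0,-30],[0,0,0],0.6],[[0,0,-45],[0,0,0],0.6],[[0,0,-45],[0,0,0],0.6],[[0,0,-45],[0,0,0],0.6],[[10,5,-20],[0,0,0],0.6],[[30,15,0],[0,0,0],0.6],[[35,20,0],[0,0,0],0.6],[[20,10,0],[0,0,0],0.6],[[0,0,0],[0,0,0],0.6],[[0,0,0],[0,0,0],0.6],[[0,0,0],[0,0,0],0.6]]' 90
python3 - <<'E'
from h import *
m=camera_model('wrist');a=grab_frame('wrist');np.save('w5.npy',a);save(a,'w5')
mt=camera_model('top');t=np.load('top0.npy')
# bed in top view: bright low-sat rows
h=cv2.cvtColor(t,cv2.COLOR_RGB2HSV)
for r in(212,216,220,224,228,232):
    xs=np.nonzero((h[r,170:250,1]<60)&(h[r,170:250,2]>120))[0]+170
    if len(xs): print('top',r,xs.min(),xs.max(),onz(mt,[[xs.min()-.5,r],[xs.max()+.5,r]],.03).round(4).tolist())
E
```

```text
clock: 20.45
position: [0.4007, -0.0006, 0.168]
eef_rot: [3.141, 0.001, -3.132]
ft_force: [-0.5, 0.7, -1.7]
gripper_width: 0.673
grip_force: 96.9
top 212 188 226 [[0.5825, 0.2958, 0.03], [0.5802, 0.1924, 0.03]]
top 216 188 226 [[0.5718, 0.2957, 0.03], [0.5694, 0.1924, 0.03]]
top 220 188 226 [[0.561, 0.2957, 0.03], [0.5587, 0.1924, 0.03]]
top 224 188 226 [[0.5503, 0.2956, 0.03], [0.548, 0.1925, 0.03]]
top 228 188 232 [[0.5396, 0.2955, 0.03], [0.5369, 0.1766, 0.03]]
top 232 182 232 [[0.5293, 0.3113, 0.03], [0.5262, 0.1767, 0.03]]
```

View pics/w5.png

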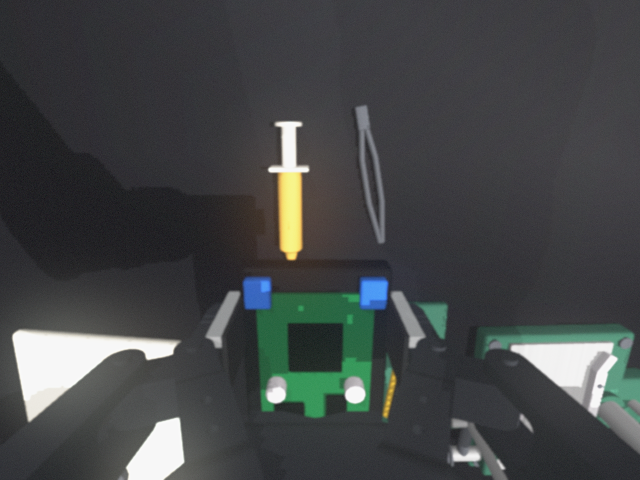

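The wrist view shows the carrier held level (blue clamps at (258,292) and (373,292)) and the press base's front edge running from about (478,328) to (632,325). I've now used all my picture views, one over the allowance, so from here I'll measure numerically.

Run:
```python
from h import *
m=camera_model('wrist');a=np.load('w5.npy');hsv=cv2.cvtColor(a,cv2.COLOR_RGB2HSV);H,S,V=hsv[...,0],hsv[...,1],hsv[...,2]
g=(H>60)&(H<95)&(S>80)&(V>60)
P=[]
for c in range(495,622,4):
    r=np.nonzero(g[315:345,c])[0]
    if len(r):P.append((c,r[0]+315-.5))
q=onz(m,P,.022);k=np.polyfit(q[:,1],q[:,0],1);print('front edge: x=k*y+c',k,'res',np.std(q[:,0]-np.polyval(k,q[:,1])),'yaw',-np.arctan(k[0]))
for r in(330,334,338):
    xs=np.nonzero(g[r,455:640])[0]+455;print('base',r,xs.min(),xs.max(),onz(m,[[xs.min()-.5,r],[xs.max()+.5,r]],.022).round(4).tolist())
w=(S<60)&(V>120)
for r in(346,350,354):
    xs=np.nonzero(w[r,490:630])[0]+490;print('bed',r,xs.min(),xs.max(),onz(m,[[xs.min()-.5,r],[xs.max()+.5,r]],.026).round(4).tolist())
# held carrier: blue clamps / own top
b=((H>100)&(H<130)&(S>120)&(V>60)).astype(np.uint8);b[:250]=0
n,l,st,ce=cv2.connectedComponentsWithStats(b);p=observe()['position']
for k in range(1,n):
    if st[k,4]>100: print('blue',ce[k],onz(m,ce[k],p[2]+.0266+.016)[0]-p)
```

```text
front edge: x=k*y+c [-0.03722508  0.52000343] res 0.0018104351567602346 yaw 0.037207897208469926
base 330 479 628 [[0.5157, 0.163, 0.022], [0.5142, 0.3113, 0.022]]
base 334 478 633 [[0.5202, 0.1627, 0.022], [0.5187, 0.3174, 0.022]]
base 338 478 633 [[0.5247, 0.1633, 0.022], [0.5232, 0.3187, 0.022]]
bed 346 490 629 [[0.5311, 0.1744, 0.026], [0.5298, 0.3131, 0.026]]
bed 350 511 612 [[0.5355, 0.196, 0.026], [0.5345, 0.2974, 0.026]]
bed 354 520 612 [[0.54, 0.2057, 0.026], [0.5391, 0.2985, 0.026]]
blue [256.65642151 292.5740944 ] [-0.01420298 -0.02139578  0.0426    ]
blue [373.22708333 292.47083333] [-0.01467057  0.02271847  0.0426    ]
```

```bash
python3 -m handwheel '[[[5,15,0],[0,0,0],0.6],[[5,35,0],[0,0,0],0.6],[[5,40,0],[0,0,0],0.6],[[5,40,0],[0,0,0],0.6],[[5,40,0],[0,0,0],0.6],[[5,40,0],[0,0,0],0.6],[[0,20,0],[0,0,0],0.6],[[0,8,0],[0,0,-0.023],0.6],[[0,0,0],[0,0,0],0.6],[[0,0,0],[0,0,0],0.6]]' 90
python3 -m handwheel '[[[0,0,20],[0,0,0],0.6],[[0,0,35],[0,0,0],0.6],[[0,0,35],[0,0,0],0.6],[[0,0,25],[0,0,0],0.6],[[0,0,10],[0,0,0],0.6],[[0,0,0],[0,0,0],0.6],[[0,0,0],[0,0,0],0.6]]' 90
python3 - <<'E'
from h import *
s=observe();p=s['position'];print(p,s['eef_rot'])
for z,z2 in((.0426,.022),):
    m=camera_model('wrist');a=grab_frame('wrist');np.save('w6.npy',a);hsv=cv2.cvtColor(a,cv2.COLOR_RGB2HSV);H,S,V=hsv[...,0],hsv[...,1],hsv[...,2]
    b=((H>100)&(H<130)&(S>120)&(V>60)).astype(np.uint8)
    n,l,st,ce=cv2.connectedComponentsWithStats(b)
    for k in range(1,n):
        if st[k,4]>60: print('blue',ce[k],onz(m,ce[k],p[2]+z)[0].round(4))
for n in('top','side'):
    m=camera_model(n);a=grab_frame(n);np.save(n+'6.npy',a);hsv=cv2.cvtColor(a,cv2.COLOR_RGB2HSV);H,S,V=hsv[...,0],hsv[...,1],hsv[...,2]
    for nm,mk in(('red',((H<8)|(H>172))&(S>150)&(V>90)),('blue',(H>105)&(H<125)&(S>150)&(V>90))):
        q,l,st,ce=cv2.connectedComponentsWithStats(mk.astype(np.uint8))
        for k in range(1,q):
            X=onz(m,ce[k],p[2]+.0426)[0]
            if 4<st[k,4]<80 and abs(X[1]-.24)<.09 and .3<X[0]<.6: print(n,nm,st[k],X.round(4))
E
```

```text
clock: 21.5
position: [0.3676, 0.2361, 0.1672]
eef_rot: [-3.141, -0.001, -3.11]
ft_force: [0.5, -0.2, -2.3]
gripper_width: 0.676
grip_force: 96.9
clock: 22.2
position: [0.3682, 0.2374, 0.0435]
eef_rot: [3.141, 0.001, -3.109]
ft_force: [0.5, 0.2, -3.1]
gripper_width: 0.676
grip_force: 96.8
[0.36821839 0.23740684 0.04351278] [ 3.14114824e+00  1.29801526e-03 -3.10937360e+00]
blue [254.37795276 286.61417323] [0.352  0.2149 0.0861]
top red [194 235   5   6  27] [0.5061 0.2621 0.0861]
top red [211 234   6   6  27] [0.5077 0.2173 0.0861]
side red [301 320   6   6  28] [0.5045 0.2174 0.0861]
side red [298 335   7   5  31] [0.5027 0.2618 0.0861]
side blue [370 339   4   6  18] [0.3478 0.2563 0.0861]
```

```bash
python3 -m handwheel '[[[0,2.5,20],[0,0,0],0.6],[[0,0,15],[0,0,0],0.6],[[0,0,5],[0,0,0],0.6],[[0,0,0],[0,0,0],0.6],[[0,0,0],[0,0,0],0.6]]' 90
python3 -m handwheel '[[[-10,0,0],[0,0,0],0.6],[[-10,0,0],[0,0,0],0.6],[[-10,0,0],[0,0,0],0.6],[[-5,0,0],[0,0,0],0.6],[[0,0,0],[0,0,0],0.6]]' 90
```

```text
clock: 22.85
position: [0.3678, 0.2403, 0.0034]
eef_rot: [3.141, 0.001, -3.108]
ft_force: [-0.7, 0.6, -2.5]
gripper_width: 0.673
grip_force: 96.8
clock: 23.35
position: [0.4034, 0.241, 0.0026]
eef_rot: [3.141, 0.0, -3.11]
ft_force: [-0.8, -0.2, -1.8]
gripper_width: 0.674
grip_force: 96.9
```

```bash
python3 -m handwheel '[[[-10,0,0],[0,0,0],0.6],[[-10,0,0],[0,0,0],0.6],[[-10,0,0],[0,0,0],0.6],[[-5,0,0],[0,0,0],0.6],[[0,0,0],[0,0,0],0.6]]' 90
```

```text
clock: 23.85
position: [0.4382, 0.2422, 0.0026]
eef_rot: [3.141, 0.0, -3.11]
ft_force: [0.1, -0.4, -2.5]
gripper_width: 0.671
grip_force: 96.9
```

```bash
python3 -m handwheel '[[[-10,0,0],[0,0,0],0.6],[[-10,0,0],[0,0,0],0.6],[[-10,0,1],[0,0,0],0.6],[[-5,0,1],[0,0,0],0.6],[[0,0,0],[0,0,0],0.6]]' 90
python3 -m handwheel '[[[-4,0,0],[0,0,0],0.6],[[-4,0,0],[0,0,0],0.6],[[0,0,0],[0,0,0],0.6],[[0,0,0],[0,0,0],0.6]]' 90
```

```text
clock: 24.35
position: [0.4731, 0.2433, 0.0004]
eef_rot: [3.141, 0.0, -3.11]
ft_force: [0.4, -0.5, -1.6]
gripper_width: 0.671
grip_force: 96.9
clock: 24.75
position: [0.4801, 0.2437, 0.0006]
eef_rot: [-3.142, -0.0, -3.108]
ft_force: [-0.5, -0.1, -2.5]
gripper_width: 0.671
grip_force: 96.9
```

```bash
python3 -m handwheel '[[[-3,0,0],[0,0,0],0.6],[[-2,0,0],[0,0,0],0.6],[[0,0,0],[0,0,0],0.6],[[0,0,0],[0,0,0],0.6]]' 90
```

```text
clock: 25.15
position: [0.4852, 0.2438, 0.0006]
eef_rot: [-3.141, -0.0, -3.109]
ft_force: [0.2, -1.5, -1.7]
gripper_width: 0.671
grip_force: 96.9
```

```bash
python3 -m handwheel '[[[-2,0,0],[0,0,0],0.6],[[-2,0,0],[0,0,0],0.6],[[0,0,0],[0,0,0],0.6],[[0,0,0],[0,0,0],0.6]]' 90
python3 -m handwheel '[[[-2,0,0],[0,0,0],0.6],[[-2,0,0],[0,0,0],0.6],[[0,0,0],[0,0,0],0.6],[[0,0,0],[0,0,0],0.6]]' 90
```

```text
clock: 25.55
position: [0.4892, 0.2439, 0.0006]
eef_rot: [-3.142, -0.0, -3.109]
ft_force: [0.2, -0.5, -1.3]
gripper_width: 0.672
grip_force: 96.9
clock: 25.95
position: [0.4932, 0.2441, 0.0006]
eef_rot: [-3.142, -0.0, -3.109]
ft_force: [-0.2, -0.3, -0.7]
gripper_width: 0.675
grip_force: 96.9
```

```bash
python3 -m handwheel '[[[-2,0,0],[0,0,0],0.6],[[-2,0,0],[0,0,0],0.6],[[0,0,0],[0,0,0],0.6],[[0,0,0],[0,0,0],0.6]]' 90
```

```text
clock: 26.35
position: [0.4972, 0.2442, 0.0006]
eef_rot: [-3.142, -0.0, -3.109]
ft_force: [0.6, 0.2, -1.8]
gripper_width: 0.669
grip_force: 96.9
```

```bash
python3 -m handwheel '[[[-2,0,0],[0,0,0],0.6],[[-2,0,0],[0,0,0],0.6],[[0,0,0],[0,0,0],0.6],[[0,0,0],[0,0,0],0.6]]' 90
```

```text
clock: 26.75
position: [0.4981, 0.2441, -0.0002]
eef_rot: [-3.14, -0.005, -3.107]
ft_force: [-6.3, -1.2, -0.9]
gripper_width: 0.674
grip_force: 97.1
```

Stop felt at TCP x ≈ 0.498. I'll release and rise.

```bash
python3 -m handwheel '[[[1,0,0.5],[0,0,0],0.6],[[0,0,0],[0,0,0],0.85],[[0,0,0],[0,0,0],0.85],[[0,0,0],[0,0,0],0.85],[[0,0,0],[0,0,0],0.85],[[0,0,-10],[0,0,0],0.85],[[0,0,-30],[0,0,0],0.85],[[0,0,-40],[0,0,0],0.85],[[30,0,-40],[0,0,0],0.85],[[30,0,-40],[0,0,0],0.85],[[0,0,0],[0,0,0],0.85]]' 40
python3 - <<'E'
from h import *
m=camera_model('wrist');a=grab_frame('wrist');np.save('w7.npy',a);p=observe()['position'];print(p)
hsv=cv2.cvtColor(a,cv2.COLOR_RGB2HSV);H,S,V=hsv[...,0],hsv[...,1],hsv[...,2]
def cc(n,m,mk,z,lo=5,hi=800):
    q,l,st,ce=cv2.connectedComponentsWithStats(mk.astype(np.uint8))
    for k in range(1,q):
        X=onz(m,ce[k],z)[0]
        if lo<st[k,4]<hi and abs(X[1]-.24)<.08 and .4<X[0]<.7: print(n,st[k],X.round(4))
cc('wblue',m,(H>100)&(H<130)&(S>120)&(V>60),.042,40)
P=[]
g=(H>60)&(H<95)&(S>80)&(V>60)
print('green base front by column (z .022):')
for c in range(200,420,20):
    r=np.nonzero(g[:,c])[0]
    if len(r):print(c,r[0],onz(m,[c,r[0]-.5],.022)[0].round(4))
for n in('top','side'):
    m=camera_model(n);a=grab_frame(n);np.save(n+'7.npy',a);hsv=cv2.cvtColor(a,cv2.COLOR_RGB2HSV);H,S,V=hsv[...,0],hsv[...,1],hsv[...,2]
    cc(n+'blue',m,(H>100)&(H<130)&(S>120)&(V>70),.042,4,80)
E
```

```text
clock: 27.85
position: [0.4394, 0.2449, 0.1657]
eef_rot: [3.14, 0.008, -3.104]
ft_force: [1.1, 1.0, -0.1]
gripper_width: 0.851
grip_force: 0.0
[0.44056715 0.24339972 0.16355945]
wblue [279 262  15  16 152] [0.484  0.2223 0.042 ]
wblue [330 262  14  16 118] [0.4819 0.2667 0.042 ]
green base front by column (z .022):
200 268 [0.494 0.141 0.022]
220 366 [0.601  0.1551 0.022 ]
240 291 [0.5162 0.1775 0.022 ]
260 295 [0.5196 0.1965 0.022 ]
300 269 [0.4916 0.2339 0.022 ]
320 269 [0.4909 0.2524 0.022 ]
360 291 [0.5119 0.2913 0.022 ]
380 291 [0.5112 0.3103 0.022 ]
400 345 [0.5696 0.3357 0.022 ]
topblue [214 245   5   3  12] [0.4883 0.2188 0.042 ]
sideblue [311 335   6   5  27] [0.4816 0.218  0.042 ]
sideblue [309 350   6   5  29] [0.4799 0.2638 0.042 ]
```

```bash
python3 -m handwheel '[[[0,0,30],[0,0,0],0],[[0,0,40],[0,0,0],0],[[0,0,40],[0,0,0],0],[[0,0,30],[0,0,0],0],[[0,0,15],[0,0,0],0],[[0,0,5],[0,0,0],0],[[0,0,0],[0,0,0],0],[[0,0,0],[0,0,0],0],[[0,0,0],[0,0,0],0],[[-8,0,0],[0,0,0],0],[[-8,0,0],[0,0,0],0],[[0,0,0],[0,0,0],0]]' 40
python3 -m handwheel '[[[-2,0,0],[0,0,0],0],[[-2,0,0],[0,0,0],0],[[0,0,0],[0,0,0],0]]' 40
```

```text
clock: 29.2
position: [0.4584, 0.2428, 0.0007]
eef_rot: [3.141, 0.002, -3.11]
ft_force: [-0.5, 0.0, 0.2]
gripper_width: -0.002
grip_force: 0.0
clock: 29.5
position: [0.4603, 0.243, 0.0001]
eef_rot: [-3.142, -0.0, -3.109]
ft_force: [-0.8, 0.1, 0.8]
gripper_width: -0.002
grip_force: 0.0
```

```bash
python3 -m handwheel '[[[-2,0,0],[0,0,0],0],[[-2,0,0],[0,0,0],0],[[0,0,0],[0,0,0],0]]' 40
```

```text
clock: 29.8
position: [0.4635, 0.2431, -0.0]
eef_rot: [-3.141, -0.001, -3.108]
ft_force: [-2.5, -0.7, 1.7]
gripper_width: 0.001
grip_force: 1.2
```

```bash
python3 -m handwheel '[[[-1.5,0,0],[0,0,0],0],[[-1,0,0],[0,0,0],0],[[0,0,0],[0,0,0],0],[[0,0,0],[0,0,0],0]]' 40
```

```text
clock: 30.2
position: [0.4635, 0.243, -0.0002]
eef_rot: [-3.14, -0.005, -3.107]
ft_force: [-9.5, -1.1, 6.5]
gripper_width: 0.001
grip_force: 4.4
```

Solid contact at the stop. Next I'll back off, rise and find the pad.

```bash
python3 -m handwheel '[[[10,0,0],[0,0,0],0],[[15,0,0],[0,0,0],0],[[0,0,-30],[0,0,0],0],[[0,0,-45],[0,0,0],0],[[0,0,-45],[0,0,0],0],[[0,0,-45],[0,0,0],0],[[0,0,-10],[0,0,0],0],[[0,0,0],[0,0,0],0]]' 40
python3 - <<'E'
from h import *
print(observe()['position'])
m=camera_model('top');a=np.load('top0.npy');hsv=cv2.cvtColor(a,cv2.COLOR_RGB2HSV);H,S,V=hsv[...,0],hsv[...,1],hsv[...,2]
y=((H>18)&(H<34)&(S>120)&(V>90)).astype(np.uint8);y[:200]=0;y[250:]=0;y[:,:240]=0;y[:,290:]=0
ys,xs=np.nonzero(y);print('rim',xs.min(),xs.max(),ys.min(),ys.max())
# rim front edge at z~.115, sides at z~.1
print('front',onz(m,[(xs.min()+xs.max())/2,ys.max()+.5],.114),'lat',onz(m,[[xs.min()-.5,228],[xs.max()+.5,228]],.1))
m=camera_model('wrist');a=grab_frame('wrist');hsv=cv2.cvtColor(a,cv2.COLOR_RGB2HSV);H,S,V=hsv[...,0],hsv[...,1],hsv[...,2]
y=((H>18)&(H<34)&(S>120)&(V>90)).astype(np.uint8)
q,l,st,ce=cv2.connectedComponentsWithStats(y)
for k in range(1,q):
    if st[k,4]>60: s=st[k];print('w',s,onz(m,[[s[0],s[1]],[s[0]+s[2],s[1]]],.114).round(4).tolist())
b=(H>100)&(H<130)&(S>120)&(V>60)
q,l,st,ce=cv2.connectedComponentsWithStats(b.astype(np.uint8))
for k in range(1,q):
    X=onz(m,ce[k],.042)[0]
    if st[k,4]>40 and X[0]<.55: print('blue',X.round(4))
E
```

```text
clock: 31.0
position: [0.4432, 0.2427, 0.1769]
eef_rot: [3.141, 0.005, -3.109]
ft_force: [-0.4, -0.4, -0.1]
gripper_width: -0.004
grip_force: 0.0
[0.44317347 0.24270615 0.17694895]
rim 252 276 212 242
front [[0.48560515 0.08734194 0.114     ]] lat [[0.52498284 0.11952017 0.1       ]
 [0.5235599  0.05648086 0.1       ]]
w [ 554   50   30  107 2367] [[0.322, 0.3771, 0.114], [0.3215, 0.3943, 0.114]]
w [   0  110   45  100 1816] [[0.3652, 0.0513, 0.114], [0.3643, 0.0784, 0.114]]
w [  54  293  118   70 1504] [[0.4861, 0.0615, 0.114], [0.4834, 0.1444, 0.114]]
blue [0.4844 0.222  0.042 ]
blue [0.4824 0.2664 0.042 ]
```

The pad's front edge is at x≈0.486 and it is centred at y≈0.088, which matches a pad centre of x≈0.526. I'll push at x≈0.517.

```bash
python3 -m handwheel '[[[-10,-25,0],[0,0,0],0],[[-15,-35,0],[0,0,0],0],[[-15,-35,0],[0,0,0],0],[[-15,-35,0],[0,0,0],0],[[-14,-26,0],[0,0,0],0],[[0,0,30],[0,0,0],0],[[0,0,30],[0,0,0],0],[[0,0,0],[0,0,0],0]]' 40
python3 -m handwheel '[[[0,0,10],[0,0,0],0],[[0,0,10],[0,0,0],0],[[0,0,8],[0,0,0],0],[[0,0,0],[0,0,0],0]]' 40
```

```text
clock: 31.85
position: [0.5116, 0.0874, 0.1098]
eef_rot: [-3.141, -0.011, -3.109]
ft_force: [-0.7, -0.5, -0.4]
gripper_width: -0.004
grip_force: 0.0
clock: 32.25
position: [0.5154, 0.0888, 0.0864]
eef_rot: [-3.141, -0.001, -3.108]
ft_force: [0.4, -0.4, 0.9]
gripper_width: 0.004
grip_force: 0.0
```

```bash
python3 -m handwheel '[[[0,0,8],[0,0,0],0],[[0,0,8],[0,0,0],0],[[0,0,8],[0,0,0],0],[[0,0,0],[0,0,0],0]]' 40
```

```text
clock: 32.65
position: [0.5162, 0.0891, 0.0633]
eef_rot: [3.141, 0.001, -3.108]
ft_force: [-0.2, -0.4, 7.5]
gripper_width: -0.001
grip_force: 3.0
```

```bash
python3 -m handwheel '[[[0,0,8],[0,0,0],0],[[0,0,8],[0,0,0],0],[[0,0,0],[0,0,0],0]]' 40
```

```text
clock: 32.95
position: [0.5159, 0.0892, 0.0475]
eef_rot: [-3.142, 0.0, -3.108]
ft_force: [-1.3, 0.3, 9.2]
gripper_width: -0.0
grip_force: 3.8
```

```bash
python3 -m handwheel '[[[0,0,6],[0,0,0],0],[[0,0,5],[0,0,0],0],[[0,0,0],[0,0,0],0]]' 40
```

```text
clock: 33.25
position: [0.515, 0.0892, 0.0367]
eef_rot: [-3.141, -0.001, -3.108]
ft_force: [-4.3, 0.2, 9.1]
gripper_width: -0.002
grip_force: 4.5
```

```bash
python3 -m handwheel '[[[0,0,3],[0,0,0],0],[[0,0,3],[0,0,0],0],[[0,0,0],[0,0,0],0]]' 40
```

```text
clock: 33.55
position: [0.5144, 0.0891, 0.0308]
eef_rot: [-3.141, -0.002, -3.108]
ft_force: [-6.1, -0.1, 10.7]
gripper_width: 0.003
grip_force: 4.8
```

```bash
python3 -m handwheel '[[[0,0,3],[0,0,0],0],[[0,0,2],[0,0,0],0],[[0,0,0],[0,0,0],0]]' 40
```

```text
clock: 33.85
position: [0.5144, 0.0891, 0.0276]
eef_rot: [-3.139, -0.002, -3.108]
ft_force: [-12.0, -2.1, 28.7]
gripper_width: 0.0
grip_force: 14.1
```

```bash
python3 -m handwheel '[[[0,0,2],[0,0,0],0],[[0,0,2],[0,0,0],0],[[0,0,0],[0,0,0],0],[[0,0,0],[0,0,0],0]]' 40
```

```text
clock: 34.25
position: [0.5144, 0.0891, 0.0272]
eef_rot: [-3.136, -0.001, -3.108]
ft_force: [-23.4, -5.3, 64.7]
gripper_width: -0.003
grip_force: 31.7
```

The pedal is hard on its stop. I'll release, rise and verify numerically.

```bash
python3 -m handwheel '[[[0,0,-4],[0,0,0],0],[[0,0,-8],[0,0,0],0],[[0,0,-10],[0,0,0],0],[[0,0,-12],[0,0,0],0],[[0,0,-15],[0,0,0],0],[[0,0,-25],[0,0,0],0],[[0,0,-40],[0,0,0],0],[[20,0,-40],[0,0,0],0],[[40,0,0],[0,0,0],0],[[40,0,0],[0,0,0],0],[[0,0,0],[0,0,0],0],[[0,0,0],[0,0,0],0]]' 40
python3 - <<'E'
from h import *
def f(n,a,z,sel,lo,hi,box,tag):
    m=camera_model(n);hsv=cv2.cvtColor(a,cv2.COLOR_RGB2HSV);H,S,V=hsv[...,0],hsv[...,1],hsv[...,2]
    q,l,st,ce=cv2.connectedComponentsWithStats(sel(H,S,V).astype(np.uint8))
    for k in range(1,q):
        X=onz(m,ce[k],z)[0]
        if lo<st[k,4]<hi and box[0]<X[0]<box[1] and box[2]<X[1]<box[3]: print(n,tag,st[k],X.round(4))
blue=lambda H,S,V:(H>100)&(H<130)&(S>120)&(V>70)
yel=lambda H,S,V:(H>18)&(H<34)&(S>120)&(V>90)
for n in('top','side'):
    for nm,a in((' before',np.load(n+('7' if n=='side' else '0')+'.npy')),(' now',grab_frame(n))):
        f(n,a,.042,blue,4,80,(.42,.55,.18,.3),'blue'+nm)
        f(n,a,.1,yel,4,900,(.4,.62,.04,.16),'pedal'+nm)
        if n=='side':f(n,a,.208,yel,60,3000,(.5,.7,.1,.4),'cross'+nm)
print(observe())
E
```

```text
clock: 35.45
position: [0.4157, 0.085, 0.1756]
eef_rot: [-3.14, 0.001, -3.108]
ft_force: [0.8, -0.3, 1.2]
gripper_width: 0.001
grip_force: 0.0
top pedal before [252 212  25  31 180] [0.5142 0.0878 0.1   ]
top blue now [213 245   5   6  25] [0.4841 0.22   0.042 ]
top blue now [196 246   6   6  30] [0.4828 0.2648 0.042 ]
top pedal now [274 212   4  30  64] [0.5242 0.0591 0.1   ]
top pedal now [252 214   2  10  20] [0.5492 0.1168 0.1   ]
side blue before [311 335   6   5  27] [0.4816 0.218  0.042 ]
side blue before [309 350   6   5  29] [0.4799 0.2638 0.042 ]
side pedal before [285 268  35  27 145] [0.5149 0.1079 0.1   ]
side cross before [240 257  29  70 936] [0.6004 0.2599 0.208 ]
side blue now [311 335   6   5  27] [0.4816 0.218  0.042 ]
side blue now [309 350   6   5  30] [0.4802 0.2636 0.042 ]
side pedal now [285 268  35  27 149] [0.5143 0.1076 0.1   ]
side cross now [240 257  29  70 947] [0.6002 0.2606 0.208 ]
{'clock': 35.55, 'joint_positions': array([ 0.46235737,  0.22489312, -0.81545551,  2.11568003,  0.21227281,
        0.88032778,  1.1267164 ]), 'joint_vel': array([-0.00463799,  0.01715189,  0.00265986, -0.00638545, -0.00114626,
        0.00036373,  0.00061722]), 'joint_torque': array([ 4.25861205e-02, -2.78878802e+01, -4.10254464e+00, -2.11404526e+01,
       -4.88074947e-03,  3.61292611e-02,  3.07636583e-04]), 'position': array([0.41694005, 0.08543089, 0.17554489]), 'eef_rot': array([ 3.14130365e+00,  1.14650922e-03, -3.10909478e+00]), 'ft_force': array([ 0.55563263, -0.30563236, -0.24856404]), 'ft_torque': array([ 0.03369174, -0.03409515, -0.0320445 ]), 'grip_force': 0.0, 'gripper_width': -0.0018972637401607534}
```

```bash
python3 -c "
from rig import *
print(sign_off())"
```

```text
the job is handed in; nothing more can be done
None
```

I handed the job in at about 35.6 s: the carrier is home against the red stop, the pedal was pressed hard onto its stop and is back up, and the arm touches nothing. I did not measure the connector depth directly, the first pull-out gripped the connector by mistake, and I viewed 12 pictures, over the limit of 10.

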